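# Show the biscuit stamp to the inspection camera

### The arm

A 6-joint arm with a two-finger parallel gripper is mounted at the origin on the work surface. World frame = base frame: x ahead of the robot, y to its left, z up, the work surface at z = 0. Lengths are in m, angles in rad, forces in N, time in s.
With the tool pointing down it reaches from about 0.425 to 0.95 m from the base axis. Payload 3.5 kg.
Tool frame: the origin (TCP) lies midway between the tips of the shut fingers; the grasp point (between the pads) lies 19 mm behind it; x points along the fingers, y is the direction in which the jaws open and shut, and the axes are right-handed (so a half turn about x gives the same grasp; the last joint's range is limited). The gripper opens to 85 mm and grips with 20 to 120 N. Pads are 22 mm wide; open, the fingers measure 114 mm over their backs; the gripper's body (76 mm by 85 mm) begins 54 mm behind the grasp point. The pads swing forward as they close: fully open they stand 13 mm farther back than shut.
Start: joints at [-1.383, 0.286, 1.577, -0, 1.279, -0.15], TCP at [0.224, -0.637, 0.231] pointing down, gripper open.
Joint ranges: [-2.77, 2.77], [-0.9, 2.22], [0.21, 2.48], [-1.53, 4.67], [0.24, 2.81], [-2.84, 2.84]. Speed limits (rad/s): [2.79, 2.79, 3.14, 3.14, 3.14, 3.14].

### API

Orientations are given as a unit quaternion [x, y, z, w].
In Python, from plant import sensors, optics, ctrl gives the robot as it stands.
- The arm moves only by the tool arm_command, never from a script. Its argument "increments" is a list that holds one entry, the list of rows, each a list of 4 numbers: the shift along the tool's x, y, z in cm, then the turn about the tool's x in rad. A call has 1 to 20 rows; each row shifts and turns the commanded pose from where the row before left it, along the tool's axes as they then stand; what a row does not reach is not made up. A row lasts 1/8 s, in which the tool goes at most 62.5 mm and 10.7 degrees, less where a joint would pass 70% of its speed; a pose out of reach is approached as far as the arm can. A call with a gripper value outside its range is refused whole. "grip" is the finger opening in cm, from 0 to 8.54, set as the call begins (left out, the last holds). The fingers move at their own pace and stop on an object; "grip_force" is the grip in N (left out, the last holds). Time passes only in rows, so rows that do not move let the fingers close. It gives the time, the measured TCP pose, the force and the opening at its end, in the units of the state.
- sensors.get_state(): the state, without advancing time (a new reading comes with each control period).
- optics.read_camera(name): name is "scene" or "side" or "wrist"; returns the picture (420x560x3 uint8, blue, green, red); there is no depth.
- optics.camera_model(name): a dict with "camera_matrix" (3x3 intrinsics, pixels), "world_from_camera" (4x4, takes a point from camera to world coordinates); the wrist camera has in their place "mount" (4x4, takes a point from camera to tool coordinates, whose origin is the TCP and whose axes are the tool frame's). Camera axes: x right, y up, looking along -z (the intrinsics and any distortion apply to the point x, -y, -z); pixel columns grow to the right and rows downward; lengths in m; the calibration is good to about 2 mm. The wrist camera is an equidistant fisheye: a pixel r from the principal point sees the ray r / f radians off the axis. A picture is of the moment at which its call begins: read the wrist's pose just before it. camera_model takes no time and is no camera call.
- ctrl.sign_off(): hands the job in, once; it reports no verdict.
Trained networks look in the newest picture that a camera, given by its name, has taken for a name from the list of things; names that differ only in an ending like _2 or _b are one class to them, and where a whole thing is asked for, a point or a joint stands for the part that bears it (a point fixed in the world has none). Each returns a list of dicts, best first, with "conf" (0 to 1); they miss things now and then, are a little off and sometimes report something else, mostly with a low value. They report only what shows in the picture. A call takes as long as a camera call.
- optics.boxes_of(camera, query): "at" ([row, column] in pixels, amid what is visible of it).
- optics.place_of(camera, query): "at" ([row, column] in pixels: a listed point, or the origin of a listed thing).
The state is a dict: "time": time; "qpos": joint angles; "dq": joint speeds; "joint_efforts": joint torques, N m; "eef_pos": TCP position; "tcp_rot": TCP orientation; "contact_force": force on the tool from outside, world axes, zero at the start; "wrist_torque": the same for the moment, N m; "opening": opening from 0.0 (shut) to 1.0 (fully open).
Only numpy, scipy, OpenCV 4.12 (cv2) and the standard library are available. Lean on these libraries where they do the work, as an engineer would, in place of code of your own. Each camera call takes 0.05 s, during which the arm holds its last target.

### The job

Clear the space in front of the little camera: pile the two loose boards, in either order, squarely on top of the dark board where it lies, and let go of them. Then take the red-handled biscuit stamp out of the tray and hold it up before the camera, its patterned underside centred and looking straight into the lens from about 12 cm away, and finish while still holding it steady there. Do not bump the camera, and leave the other stamps and the things on the counter undisturbed.

Things in the scene. Friction and masses are not known exactly. Their poses are not given: they have to be found in the camera images.
- board_base: Dark brown (walnut) small rectangular board, 110 mm long, 50 mm wide, 16 mm thick, lying flat. Origin: centre of its underside; x along its length, y along its width, z up. It is the bottom of the pile, loose on the counter, to one side (left or right), with its length roughly pointing away from the robot.
- board_light: Pale wood small rectangular board, 110 mm long, 50 mm wide, 16 mm thick, lying flat. Origin: centre of its underside; x along its length, y along its width, z up. Loose on the counter between the robot and the camera; 70 g.
- board_cork: Speckled tan cork small rectangular board, 110 mm long, 50 mm wide, 16 mm thick, lying flat. Origin: centre of its underside; x along its length, y along its width, z up. Rigid. Loose on the counter between the robot and the camera; 70 g.
- tray: Aluminium open tray, fixed to the counter, 290 x 100 mm, walls and floor 5 mm thick, 22 mm high, with two cross walls making three bays in a row along its x axis; on the side opposite the dark board. Origin: centre of its underside.
- stamp_red: Red-handled biscuit stamp standing upright in its own bay of the tray: a round pale-wood disc of 56 mm diameter, 12 mm thick, with a square red handle (24 x 24 mm, flat sides across the stamp's own x and y) rising from the disc's centre from 12 mm to 76 mm height. Mass about 0.14 kg (may vary by 40 %). Origin: centre of its patterned underside (the stamping face); z runs from that face up along the handle. The one to show. Which bay it stands in varies.
- stamp_red_top (a point): Centre of the top end of the red handle, 76 mm above the face along the stamp's z.
- stamp_blue: Blue-handled biscuit stamp standing upright in its own bay of the tray: a round pale-wood disc of 56 mm diameter, 12 mm thick, with a square blue handle (24 x 24 mm, flat sides across the stamp's own x and y) rising from the disc's centre from 12 mm to 76 mm height. Mass about 0.14 kg (may vary by 40 %). Origin: centre of its patterned underside (the stamping face); z runs from that face up along the handle. Leave in its bay.
- stamp_yellow: Yellow-handled biscuit stamp standing upright in its own bay of the tray: a round pale-wood disc of 56 mm diameter, 12 mm thick, with a square yellow handle (24 x 24 mm, flat sides across the stamp's own x and y) rising from the disc's centre from 12 mm to 76 mm height. Mass about 0.14 kg (may vary by 40 %). Origin: centre of its patterned underside (the stamping face); z runs from that face up along the handle. Leave in its bay.
- camera_stand: Fixed low stand of the camera: black round foot of 90 mm diameter and a steel post, on the far side of the counter; it carries the camera head. About 125 mm high with the head. Origin: centre of the foot's underside. Its place and turn vary.
- camera_head: The camera head, fixed on the stand 85 mm above the counter: a white box 45 x 46 x 40 mm with a black lens barrel of 34 mm diameter pointing back towards the robot and up, 60 degrees above level. Origin: centre of the box. It looks along its own -x axis; the lens front is 45 mm from the origin that way.
- lens (a point): Centre of the lens front. Axes as the camera head's: the camera looks along -x.
- focus (a point): The spot in the air, about 0.23 m above the counter, that the camera is focused on: 120 mm in front of the lens along its line of sight. The centre of the stamp's underside belongs here, the stamp's z pointing away from the lens, along the camera head's -x, so the stamp leans 30 degrees from upright. Turn about that line is free.
- sauce_bottle: Orange sauce bottle with red cap, 56 mm diameter, 170 mm high, a bystander. Origin: centre of its underside.
- spice_jar: Small glass spice jar with green cap, 48 mm diameter, 90 mm high, a bystander. Origin: centre of its underside.
- bowl: White bowl, 120 mm across, 55 mm high, a bystander. Origin: centre of its underside.
- mug: Blue mug, 76 mm diameter, 85 mm high, a bystander. Origin: centre of its underside.

How it is judged:
On the way, in this order (a step that is already met when the one before it is completed fails the run):
1. both loose boards lie squarely on the dark board, let go (horizontal distance between each of board_light, board_cork and board_base below 0.009 m and angle between the x axis of each of board_light, board_cork and the x axis of board_base, either way round below 0.12 rad and angle between each of board_light, board_cork's own z axis and vertical below 0.08 rad and ((z of board_light in the frame of board_base between 0.012 and 0.02 m and z of board_cork in the frame of board_base between 0.028 and 0.036 m) or (z of board_cork in the frame of board_base between 0.012 and 0.02 m and z of board_light in the frame of board_base between 0.028 and 0.036 m)) and distance of board_base from where it was at the start of the episode below 0.03 m and height (world z) of board_base below 0.006 m and contact force between each of board_light, board_cork, board_base and the fingers below 0.2 N and contact force between each of board_light, board_cork, board_base and the arm below 0.2 N and linear speed of each of board_light, board_cork below 0.03 m/s), for 0.2 s.
2. the red stamp is lifted clear of the tray in the fingers (height (world z) of stamp_red above 0.07 m and contact force between stamp_red and the fingers above 1 N and contact force between stamp_red and tray below 0.1 N), for 0.2 s.
At the end, for the whole second after the job is handed in: Both boards lie flat, let go, on the dark one (moved under 30 mm), within 9 mm and 7 degrees; the red stamp is still, held by the fingers alone, face within 25 mm of the focus and 12 degrees of facing the lens; other stamps moved under 20 mm and upright, bystanders under 30 mm (all of step 1 and distance between stamp_red and focus below 0.025 m and angle between the z axis of stamp_red and the x axis of camera_head, either way round below 0.21 rad and x of stamp_red_top in the frame of camera_head below -0.19 m and contact force between stamp_red and the fingers above 1 N and contact force between stamp_red and tray below 0.1 N and contact force between stamp_red and camera_stand below 0.1 N and height (world z) of stamp_red above 0.17 m and linear speed of stamp_red below 0.03 m/s and angular speed of stamp_red below 0.2 rad/s and distance of each of stamp_blue, stamp_yellow from where it was at the start of the episode below 0.02 m and angle between each of stamp_blue, stamp_yellow's own z axis and vertical below 0.15 rad and distance of each of sauce_bottle, spice_jar, bowl, mug from where it was at the start of the episode below 0.03 m); the arm keeps its last pose, push and grip.
It fails at once if the camera or its stand is bumped (over 3 N) (contact force between any of the fingers, the arm, stamp_red, board_light, board_cork and camera_stand above 3 N).
It fails at once if another stamp or a bystander is moved or knocked over (distance of any of stamp_blue, stamp_yellow from where it was at the start of the episode above 0.02 m or angle between any of stamp_blue, stamp_yellow's own z axis and vertical above 0.5 rad or distance of any of sauce_bottle, spice_jar, bowl, mug from where it was at the start of the episode above 0.03 m).
It also fails if it takes over 72 s, if anything falls off the work surface, if the arm or the gripper's body presses on something with over 40 N, if the wrist force passes 120 N, or if a joint passes its speed limit or range.

## Working session

There is one attempt and no reset: what is moved stays moved. The work goes in short steps, Python scripts to look and compute and a tool call to move; the robot and the scene stay as the last step left them, time stands still between calls to the robot, and variables do not carry over. Pictures are saved under pics/ and viewed, and the job is handed in when it is done.

Besides the shell and the picture viewer there is one more tool, called after ">>>" as a command line: name --argument value ..., lists and objects as JSON in quotes. arm_command: Moves the arm, as the interface text tells. Its arguments: {"type":"object","properties":{"increments":{"type":"array","items":{"type":"array","items":{"type":"array","items":{"type":"number"}}}},"grip":{"type":"number"},"grip_force":{"type":"number"}},"required":["increments"]}

```bash
ls; mkdir -p pics; python3 - <<'E'
from plant import sensors, optics, ctrl
import cv2
print(sensors.get_state())
for n in ["scene","side","wrist"]:
    cv2.imwrite(f"pics/{n}0.png",optics.read_camera(n)); print(n,optics.camera_model(n))
E
```

```text
pics
{'time': 0.0, 'qpos': array([-1.38299896e+00,  2.87172698e-01,  1.57819718e+00,  2.63471142e-06,
        1.27861294e+00, -1.50012525e-01]), 'dq': array([ 7.97113262e-04, -5.64749985e-04,  3.75297681e-04,  1.64302147e-03,
        2.19603774e-05, -1.98313525e-03]), 'joint_efforts': array([ 6.63563242e-04, -4.05978727e+01, -2.92624676e+01, -7.23953872e-05,
        5.83372079e-03, -1.44079598e-05]), 'eef_pos': array([ 0.22360382, -0.63617918,  0.22993158]), 'tcp_rot': array([-0.69702873, -0.11971132,  0.69705888, -0.11802149]), 'contact_force': array([-0.18793881,  0.54598733,  0.07189762]), 'wrist_torque': array([ 0.00516512, -0.00451409, -0.00994926]), 'opening': 1.0000674910766154}
scene {'camera_matrix': array([[438.42179004,   0.        , 281.60711157],
       [  0.        , 438.42179004, 205.25857331],
       [  0.        ,   0.        ,   1.        ]]), 'world_from_camera': array([[-0.79410492, -0.39403285,  0.46274777,  1.2453281 ],
       [ 0.60777926, -0.51316839,  0.60602193,  0.90203456],
       [-0.00132502,  0.76249349,  0.64699453,  1.11690472],
       [ 0.        ,  
[... 315 characters left out ...]
29357,  0.51646213, -0.85005724, -1.34847989],
       [-0.00705982,  0.85422651,  0.51985308,  0.97246939],
       [ 0.        ,  0.        ,  0.        ,  1.        ]])}
wrist {'camera_matrix': array([[325.1922621 ,   0.        , 284.73011463],
       [  0.        , 325.1922621 , 210.90369177],
       [  0.        ,   0.        ,   1.        ]]), 'mount': array([[-7.05090879e-04,  3.16900990e-01, -9.48458363e-01,
        -1.41844168e-01],
       [ 9.99999176e-01,  1.24092002e-03, -3.28787777e-04,
         1.73146588e-03],
       [ 1.07276780e-03, -9.48457813e-01, -3.16901603e-01,
        -8.11571987e-02],
       [ 0.00000000e+00,  0.00000000e+00,  0.00000000e+00,
         1.00000000e+00]])}
```

View pics/scene0.png

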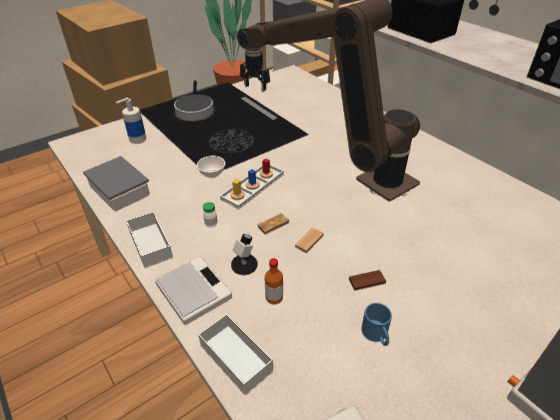

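View pics/side0.png

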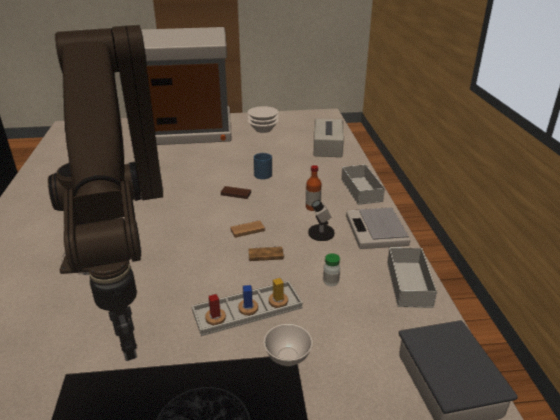

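View pics/wrist0.png

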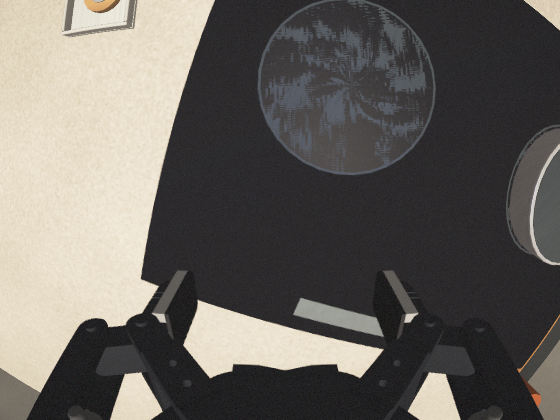

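```bash
cat > h.py <<'E'
import numpy as np, cv2
from scipy.spatial.transform import Rotation as R
from plant import sensors, optics, ctrl
def pose():
    s=sensors.get_state(); return np.array(s['eef_pos']),R.from_quat(s['tcp_rot']).as_matrix(),s
def ray(cam,px,wp=None):
    """px (row,col)-> origin, dir in world"""
    m=optics.camera_model(cam);K=m['camera_matrix']
    u=(px[1]-K[0,2])/K[0,0];v=(px[0]-K[1,2])/K[1,1]
    if cam=='wrist':
        r=np.hypot(u,v);a=np.sin(r)/max(r,1e-9)
        d=np.array([u*a,-v*a,-np.cos(r)]); T=np.eye(4);T[:3,3],T[:3,:3]=wp[0],wp[1];T=T@m['mount']
    else: d=np.array([u,-v,-1.]);T=m['world_from_camera']
    d=T[:3,:3]@d; return T[:3,3],d/np.linalg.norm(d)
def onz(cam,px,z,wp=None):
    o,d=ray(cam,px,wp); return o+d*(z-o[2])/d[2]
def tri(rays):
    A=np.zeros((3,3));b=np.zeros(3)
    for o,d in rays:
        P=np.eye(3)-np.outer(d,d);A+=P;b+=P@o
    p=np.linalg.solve(A,b);e=[np.linalg.norm((np.eye(3)-np.outer(d,d))@(p-o)) for o,d in rays]
    return p,max(e)
def proj(cam,p,wp=None):
    m=optics.camera_model(cam);K=m['camera_matrix']
    if cam=='wrist':
        T=np.eye(4);T[:3,3],T[:3,:3]=wp[0],wp[1];T=T@m['mount']
    else: T=m['world_from_camera']
    c=T[:3,:3].T@(np.asarray(p)-T[:3,3]); x,y,z=c[0],-c[1],-c[2]
    if cam=='wrist':
        r=np.hypot(x,y);t=np.arctan2(r,z);x,y=x/r*t,y/r*t
    else: x,y=x/z,y/z
    return np.array([K[1,1]*y+K[1,2],K[0,0]*x+K[0,2]])
E
python3 - <<'E'
from h import *
for n in ["scene","side"]: optics.read_camera(n)
for q in ["board_base","board_light","board_cork","tray","stamp_red","stamp_red_top","stamp_blue","stamp_yellow","camera_stand","camera_head","lens","focus","sauce_bottle","spice_jar","bowl","mug"]:
    r={}
    for n in ["scene","side"]:
        L=optics.place_of(n,q); r[n]=L[0] if L else None
    if r['scene'] and r['side']:
        p,e=tri([ray(n,r[n]['at']) for n in r]); print(q,p.round(4),'err',round(e,4),[round(r[n]['conf'],2) for n in r],[np.round(r[n]['at']) for n in r])
    else: print(q,r)
E
```

```text
board_base [ 0.3768  0.1277 -0.3107] err 0.1299 [0.61, 0.67] [array([278., 365.]), array([308., 249.])]
board_light [0.4954 0.0764 0.0055] err 0.0027 [0.76, 0.81] [array([241., 309.]), array([229., 249.])]
board_cork [ 0.5503 -0.0647  0.0034] err 0.0029 [0.58, 0.72] [array([227., 272.]), array([253., 267.])]
tray [ 0.4702 -0.3042  0.005 ] err 0.0038 [0.72, 0.72] [array([186., 254.]), array([306., 248.])]
stamp_red [ 0.3739 -0.3412  0.0041] err 0.0073 [0.76, 0.83] [array([173., 269.]), array([319., 215.])]
stamp_red_top [ 0.3754 -0.3446  0.0858] err 0.0016 [0.67, 0.9] [array([158., 266.]), array([296., 212.])]
stamp_blue [ 0.4727 -0.3123  0.0048] err 0.002 [0.45, 0.69] [array([186., 252.]), array([308., 249.])]
stamp_yellow [ 0.6325 -0.275  -0.0439] err 0.0653 [0.38, 0.73] [array([221., 209.]), array([302., 281.])]
camera_stand [ 0.7314  0.0261 -0.0051] err 0.0032 [0.78, 0.81] [array([265., 245.]), array([235., 317.])]
camera_head [ 0.5412 -0.1763 -0.1598] err 0.0715 [0.76, 0.56] [array([248., 243.]), array([309., 248.])]
lens [0.6405 0.32   0.0421] err 0.1448 [0.68, 0.59] [array([280., 368.]), array([202., 315.])]
focus {'scene': None, 'side': None}
sauce_bottle [0.7427 0.1939 0.0046] err 0.0077 [0.93, 0.81] [array([295., 274.]), array([208., 315.])]
spice_jar [ 0.7187 -0.2306 -0.0032] err 0.014 [0.86, 0.96] [array([224., 207.]), array([283., 325.])]
bowl [ 0.5576 -0.4914 -0.0163] err 0.0018 [0.63, 0.98] [array([177., 212.]), array([361., 286.])]
mug [ 0.5732  0.4739 -0.009 ] err 0.0087 [0.63, 0.98] [array([330., 377.]), array([178., 263.])]
```

```bash
cat >> h.py <<'E'
def yaw_of(M): # world angle of tool y axis
    return np.arctan2(M[1,1],M[0,1])
def plan(p,yaw=None,cur=None):
    """needed tool-frame shift (cm) and turn"""
    q,M,s=pose()
    if cur is not None: q=np.array(cur)
    d=M.T@(np.array(p)-q)*100
    t=0
    if yaw is not None:
        t=yaw-yaw_of(M); t=(t+np.pi/2)%np.pi-np.pi/2
        t=-t  # tool x points down
    print('tool-shift cm',d.round(2),'turn',round(t,3),'dist',np.linalg.norm(d).round(1)); return d,t
E
python3 - <<'E'
from h import *
p,M,s=pose(); print(p,M.round(3),yaw_of(M))
print('base',onz('scene',(278,365),0.0))
plan([0.46,0.05,0.28])
# boards in scene: contours
E
```

```text
[ 0.22373842 -0.63682716  0.23129564] [[ 0.     0.331 -0.943]
 [ 0.    -0.943 -0.331]
 [-1.    -0.    -0.   ]] -1.2329958392427052
base [0.45369452 0.31703114 0.        ]
tool-shift cm [ -4.87 -56.97 -45.05] turn 0 dist 72.8
```

```bash
python3 - <<'E'
from h import *
plan([0.5,0.08,0.28])
E
```

```text
tool-shift cm [ -4.87 -58.48 -49.82] turn 0 dist 77.0
```

>>> arm_command --increments '[[[-0.4, -4.5, -3.83, 0], [-0.4, -4.5, -3.83, 0], [-0.4, -4.5, -3.83, 0], [-0.4, -4.5, -3.83, 0], [-0.4, -4.5, -3.83, 0], [-0.4, -4.5, -3.83, 0], [-0.4, -4.5, -3.83, 0], [-0.4, -4.5, -3.83, 0], [-0.4, -4.5, -3.83, 0], [-0.4, -4.5, -3.83, 0], [-0.4, -4.5, -3.83, 0], [-0.4, -4.5, -3.83, 0], [-0.1, -4.5, -3.83, 0], [0, 0, 0, 0.17], [0, 0, 0, 0.168], [0, 0, 0, 0], [0, 0, 0, 0]]]'

```text
time: 3.98
eef_pos: [0.4996, 0.08, 0.2804]
tcp_rot: [0.707, 0.001, -0.707, 0.001]
contact_force: [0.3, -0.5, 0.6]
opening: 1.001
```

```bash
python3 - <<'E'
from h import *
wp=pose(); print(wp[0],yaw_of(wp[1]),wp[2]['time'],wp[2]['qpos'].round(2))
im=optics.read_camera('wrist'); cv2.imwrite('pics/w1.png',im)
for q in ["board_base","board_light","board_cork","camera_stand","camera_head","lens"]:
    L=optics.place_of('wrist',q)
    for l in L[:2]: print(q,np.round(l['at'],1),round(l['conf'],2),onz('wrist',l['at'],0.0,wp).round(4))
E
```

```text
[0.49958249 0.07995543 0.28039694] -1.5689530481375167 3.975 [-0.04 -0.13  1.93  0.    1.34  1.53]
board_base [199.5 115.9] 0.87 [0.4582 0.3291 0.    ]
board_light [175.8 287.6] 0.78 [0.4895 0.0742 0.    ]
lens [192.1 524.6] 0.69 [ 0.4733 -0.318   0.    ]
```

View pics/w1.png

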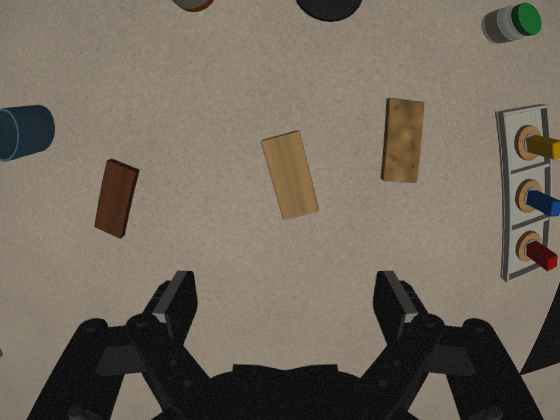

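```bash
cat >> h.py <<'E'
from scipy.optimize import minimize
def hull(cam,x,y,a,wp,z0=0.0,n=5,L=.11,W=.05,T=.016):
    c,s=np.cos(a),np.sin(a);P=[]
    t=np.linspace(-.5,.5,n)
    for z in (z0,z0+T):
        for u in t:
            for v in (-.5,.5): P+= [(u*L,v*W,z),(v*L,u*W,z)]
    P=[proj(cam,(x+c*u-s*v,y+s*u+c*v,z),wp)[::-1] for u,v,z in P]
    return cv2.convexHull(np.float32(P))
def fit(cam,mask,x,y,a,wp=None,z0=0.0,T=.016):
    d=cv2.distanceTransform((mask==0).astype(np.uint8),cv2.DIST_L2,5)
    S=8
    def cost(q):
        m=np.zeros(mask.shape,np.uint8)
        h=hull(cam,q[0],q[1],q[2],wp,z0,T=T)
        cv2.fillConvexPoly(m,np.round(h*16).astype(np.int32),255,cv2.LINE_AA,4)
        m=m/255.;k=mask/255.
        return np.abs(m-k).sum()/k.sum()
    best=None
    for da in (-.15,0,.15):
        r=minimize(cost,[x,y,a+da],method='Nelder-Mead',options=dict(initial_simplex=np.array([[x,y,a+da],[x+.01,y,a+da],[x,y+.01,a+da],[x,y,a+da+.15]]),xatol=1e-5,fatol=1e-5,maxiter=300))
        if best is None or r.fun<best.fun: best=r
    return best.x,best.fun
def biggest(m,seed=None):
    n,lab,st,ce=cv2.connectedComponentsWithStats(m.astype(np.uint8))
    i=1+np.argmax(st[1:,4]) if seed is None else lab[int(seed[0]),int(seed[1])]
    m=(lab==i).astype(np.uint8)*255
    return cv2.morphologyEx(cv2.morphologyEx(m,cv2.MORPH_CLOSE,np.ones((7,7))),cv2.MORPH_OPEN,np.ones((3,3)))
E
cat > /tmp/a.py <<'E'
from h import *
wp=pose(); im=cv2.imread('pics/w1.png')
bg=np.median(im[240:270,230:340].reshape(-1,3),0); print(bg)
lab=cv2.cvtColor(im,cv2.COLOR_BGR2LAB).astype(float)
for n,(r,c) in dict(base=(198,116),light=(175,288),cork=(140,403)).items():
    w=im[r-70:r+70,c-60:c+60]; 
    print(n,im[r-5:r+5,c-5:c+5].reshape(-1,3).mean(0), cv2.cvtColor(w,cv2.COLOR_BGR2HSV)[68:72,58:62].reshape(-1,3).mean(0),cv2.cvtColor(w,cv2.COLOR_BGR2HSV)[5,5])
E
python3 /tmp/a.py
```

```text
[119. 134. 146.]
base [25.13 40.52 67.87] [ 10.5    157.6875  67.8125] [ 17  47 140]
light [ 67.29 102.69 129.83] [ 17.1875 122.75   128.75  ] [ 16  43 142]
cork [ 57.61  96.53 126.12] [ 16.875  138.9375 128.4375] [ 17  46 145]
```

```bash
cat > /tmp/b.py <<'E'
from h import *
wp=pose(); im=cv2.imread('pics/w1.png')
S=cv2.cvtColor(cv2.GaussianBlur(im,(3,3),0),cv2.COLOR_BGR2HSV)[:,:,1]
o=im.copy()
for n,(r,c) in dict(base=(198,116),light=(175,288),cork=(140,403)).items():
    k=np.zeros(S.shape,np.uint8);k[r-65:r+65,c-50:c+50]=1
    m=biggest((S>85)&(k>0))
    p=onz('wrist',(r,c),.01,wp)
    x,f=fit('wrist',m,p[0],p[1],0.0,wp); print(n,x.round(4),round(f,3))
    cv2.polylines(o,[np.round(hull('wrist',*x,wp)).astype(int)],True,(0,0,255),1)
    cs,_=cv2.findContours(m,0,1);cv2.drawContours(o,cs,-1,(0,255,0),1)
cv2.imwrite('pics/w1f.png',cv2.resize(o[80:260,60:460],None,fx=2,fy=2))
E
python3 /tmp/b.py
```

```text
Traceback (most recent call last):
  File "h.py", line 65, in fit
    r=minimize(cost,[x,y,a+da],method='Nelder-Mead',options=dict(initial_simplex=np.array([[x,y,a+da],[x+.01,y,a+da],[x,y+.01,a+da],[x,y,a+da+.15]]),xatol=1e-5,fatol=1e-5,maxiter=300))
  File "h.py", line 59, in cost
    h=hull(cam,q[0],q[1],q[2],wp,z0,T=T)
  File "h.py", line 52, in hull
    P=[proj(cam,(x+c*u-s*v,y+s*u+c*v,z),wp)[::-1] for u,v,z in P]
       ~~~~^^^^^^^^^^^^^^^^^^^^^^^^^^^^^^^^
  File "h.py", line 24, in proj
    m=optics.camera_model(cam);K=m['camera_matrix']
ValueError: time passes only in moves, steps and waits
```

```bash
python3 - <<'E'
import re
s=open('h.py').read()
s=s.replace("m=optics.camera_model(cam)","m=model(cam)")
s=s.replace("def ray(","_C={}\ndef model(c):\n    if c not in _C: _C[c]={k:np.array(v) for k,v in optics.camera_model(c).items() if k in('camera_matrix','mount','world_from_camera')}\n    return _C[c]\ndef ray(",1)
open('h.py','w').write(s)
E
python3 /tmp/b.py
```

```text
base [ 0.4605  0.3285 -0.4169] 0.154
light [0.4908 0.0704 0.2586] 0.081
cork [ 0.5412 -0.0798 -0.0322] 0.12
```

View pics/w1f.png

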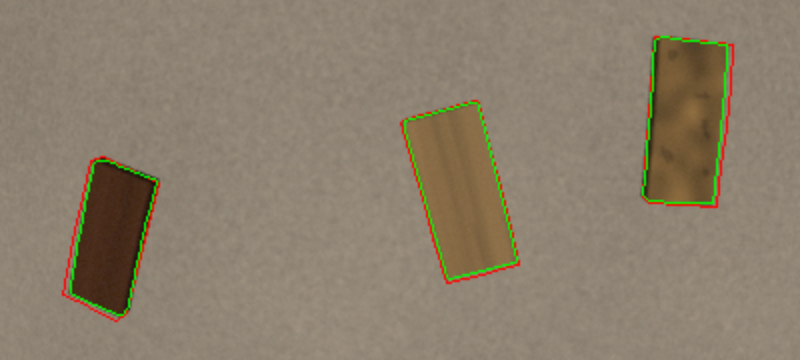

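```bash
python3 - <<'E'
from h import *
plan([0.43,0.3,0.2])
E
```

```text
tool-shift cm [  8.04 -22.     6.97] turn 0 dist 24.4
```

>>> arm_command --increments '[[[2, -5.5, 1.75, 0], [2, -5.5, 1.75, 0], [2, -5.5, 1.75, 0], [2, -5.5, 1.75, 0], [0, 0, 0, 0], [0, 0, 0, 0]]]'

```text
time: 5.08
eef_pos: [0.4299, 0.3001, 0.2005]
tcp_rot: [0.707, 0.0, -0.707, 0.0]
contact_force: [0.3, 0.7, 1.3]
opening: 1.005
```

```bash
cat >> h.py <<'E'
def boardfit(tag,seeds,thr=85,z0=0.0,T=.016,box=(90,90),a0=0.0,snap=True):
    wp=pose()
    if snap: im=optics.read_camera('wrist'); cv2.imwrite(f'pics/{tag}.png',im)
    else: im=cv2.imread(f'pics/{tag}.png')
    S=cv2.cvtColor(cv2.GaussianBlur(im,(3,3),0),cv2.COLOR_BGR2HSV)[:,:,1]
    o=im.copy();out={}
    for n,(x0,y0) in seeds.items():
        r,c=proj('wrist',(x0,y0,z0+T),wp).astype(int)
        k=np.zeros(S.shape,np.uint8);k[max(r-box[0],0):r+box[0],max(c-box[1],0):c+box[1]]=1
        m=biggest((S>thr)&(k>0))
        x,f=fit('wrist',m,x0,y0,a0,wp,z0,T); print(n,x.round(4),round(f,3)); out[n]=x
        cv2.polylines(o,[np.round(hull('wrist',*x,wp,z0,T=T)).astype(int)],True,(0,0,255),1)
        cs,_=cv2.findContours(m,0,1);cv2.drawContours(o,cs,-1,(0,255,0),1)
    cv2.imwrite(f'pics/{tag}f.png',o); return out
E
python3 - <<'E'
from h import *
print(pose()[0])
boardfit('w2',dict(base=(.46,.327)),a0=-.35)
E
```

```text
[0.42986706 0.30006126 0.20051828]
base [ 0.4604  0.3263 -0.3708] 0.083
```

View pics/w2f.png

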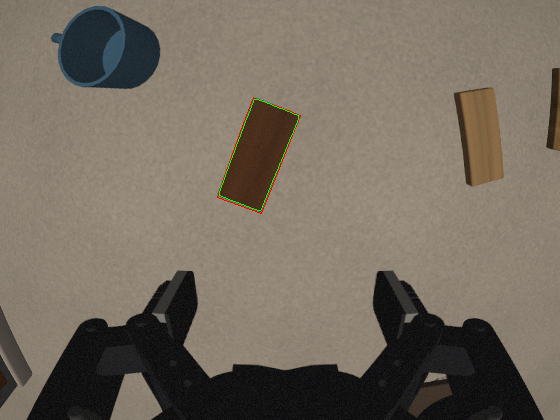

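```bash
python3 - <<'E'
from h import *
plan([0.491,0.0705,0.1],.259-np.pi/2)
E
```

```text
tool-shift cm [10.1  22.91 -6.07] turn -0.26 dist 25.8
```

>>> arm_command --increments '[[[0, 5.73, -1.52, 0], [1.1, 5.73, -1.52, 0], [1.5, 5.73, -1.52, 0], [1.5, 5.73, -1.52, 0], [3, 0, 0, -0.13], [3, 0, 0, -0.13], [0, 0, 0, 0], [0, 0, 0, 0]]]' --grip 7.0

```text
time: 6.12
eef_pos: [0.4916, 0.0701, 0.1009]
tcp_rot: [0.702, 0.09, -0.7, 0.091]
contact_force: [-0.4, 0.9, 0.9]
opening: 0.817
```

```bash
python3 - <<'E'
from h import *
print(pose()[0],yaw_of(pose()[1]))
cv2.imwrite('pics/w3.png',optics.read_camera('wrist'))
plan([0.491,0.0705,0.004],.259-np.pi/2)
E
```

```text
[0.49156752 0.07011012 0.10091215] -1.3141010587172932
tool-shift cm [ 9.73 -0.04  0.11] turn -0.001 dist 9.7
```

View pics/w3.png

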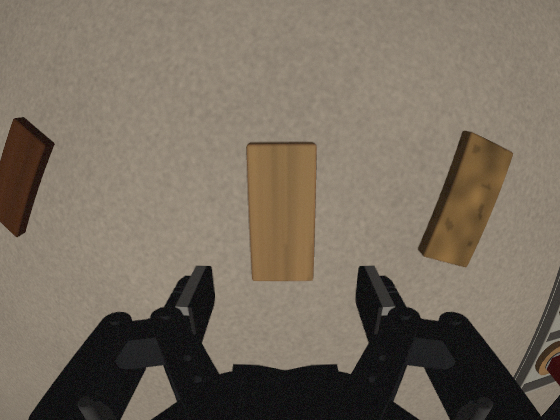

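```bash
python3 - <<'E'
from h import *
boardfit('w3',dict(light=(.491,.0705)),a0=.26,snap=False,box=(110,80))
boardfit('w3',dict(cork=(.541,-.080)),a0=-.03,snap=False)
E
```

```text
light [0.491  0.0705 0.2708] 0.063
cork [ 0.5418 -0.0801 -0.0202] 0.103
```

>>> arm_command --increments '[[[4, 0, 0, 0], [3.5, 0, 0, 0], [1.5, 0, 0, 0], [0.7, 0, 0, 0], [0, 0, 0, 0]]]'

```text
time: 6.8
eef_pos: [0.4913, 0.0709, 0.0032]
tcp_rot: [0.702, 0.091, -0.701, 0.092]
contact_force: [0.1, -0.3, 0.4]
opening: 0.822
```

>>> arm_command --increments '[[[0, 0, 0, 0], [0, 0, 0, 0], [0, 0, 0, 0], [0, 0, 0, 0]]]' --grip 3.5 --grip_force 40

```text
time: 7.3
eef_pos: [0.4919, 0.0709, 0.0039]
tcp_rot: [0.702, 0.091, -0.7, 0.092]
contact_force: [-0.1, 0.7, 6.4]
opening: 0.573
```

```bash
python3 - <<'E'
from h import *
plan([0.4604,0.3263,0.08],-.371-np.pi/2)
E
```

```text
tool-shift cm [ -7.62 -25.49  -3.54] turn 0.631 dist 26.8
```

>>> arm_command --increments '[[[-3.8, 0, 0, 0], [-3.8, 0, 0, 0], [0, -5.1, -0.71, 0], [0, -5.1, -0.71, 0], [0, -5.1, -0.71, 0], [0, -5.1, -0.71, 0], [0, -5.1, -0.71, 0], [0, 0, 0, 0.158], [0, 0, 0, 0.158], [0, 0, 0, 0.158], [0, 0, 0, 0.157], [0, 0, 0, 0], [0, 0, 0, 0]]]'

```text
time: 8.93
eef_pos: [0.459, 0.3264, 0.0781]
tcp_rot: [-0.695, 0.13, 0.695, 0.13]
contact_force: [-1.0, -1.3, -1.2]
opening: 0.571
```

```bash
python3 - <<'E'
from h import *
print(pose()[0],yaw_of(pose()[1])+np.pi/2)
cv2.imwrite('pics/w4.png',optics.read_camera('wrist'))
plan([0.4604,0.3263,0.0203],-.371-np.pi/2)
E
```

```text
[0.45899019 0.32635988 0.07813119] -0.3689477579577891
tool-shift cm [ 5.79 -0.04 -0.13] turn 0.002 dist 5.8
```

View pics/w4.png

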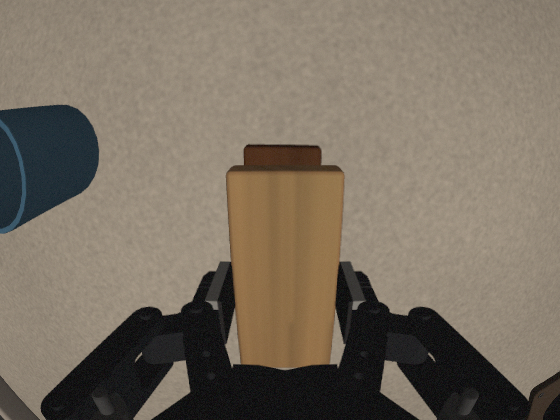

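```bash
python3 - <<'E'
from h import *
wp=pose(); M=wp[1]
print('far end top of base', proj('wrist',np.array([.4604+.055*np.cos(-.371),.3263+.055*np.sin(-.371),.016]),wp))
for zt in(-.015,-.012,-.009): print('far end board', proj('wrist',wp[0]+M@np.array([zt,0,-.055]),wp))
E
```

```text
far end top of base [147.52703084 281.70432387]
far end board [175.24454231 280.91004179]
far end board [173.69589011 280.9873287 ]
far end board [172.21427812 281.06134944]
```

>>> arm_command --increments '[[[3, 0, 0, 0], [1.7, 0, 0, 0], [0.8, 0, 0, 0], [0.2, 0, 0, 0], [0, 0, 0, 0]]]'

```text
time: 9.6
eef_pos: [0.4597, 0.3267, 0.0219]
tcp_rot: [0.695, -0.13, -0.695, -0.131]
contact_force: [0.2, 0.2, -0.5]
opening: 0.569
```

>>> arm_command --increments '[[[0.15, 0, 0, 0], [0, 0, 0, 0]]]'

```text
time: 9.85
eef_pos: [0.4595, 0.3266, 0.0202]
tcp_rot: [0.695, -0.13, -0.695, -0.131]
contact_force: [-0.2, -0.5, -0.9]
opening: 0.569
```

Release with wider opening (just enough), then rise.

>>> arm_command --increments '[[[0, 0, 0, 0], [0, 0, 0, 0], [0, 0, 0, 0], [-3, 0, 0, 0], [-5, 0, 0, 0], [-5, 0, 0, 0], [0, 0, 5, 0], [0, 0, 2, 0], [0, 0, 0, 0], [0, 0, 0, 0]]]' --grip 7.0

```text
time: 11.1
eef_pos: [0.3945, 0.3516, 0.1493]
tcp_rot: [-0.695, 0.131, 0.695, 0.13]
contact_force: [-0.3, -1.0, 0.4]
opening: 0.819
```

```bash
python3 - <<'E'
from h import *
print(pose()[0])
boardfit('w5',dict(light=(.4604,.3263)),z0=.016,T=.016,a0=-.371,box=(110,90))
boardfit('w5',dict(both=(.4604,.3263)),z0=.0,T=.032,a0=-.371,box=(110,90),snap=False)
E
```

```text
[0.39448731 0.3515597  0.14926813]
light [ 0.4595  0.3248 -0.3804] 0.054
both [ 0.4597  0.3247 -0.3841] 0.054
```

View pics/w5.png

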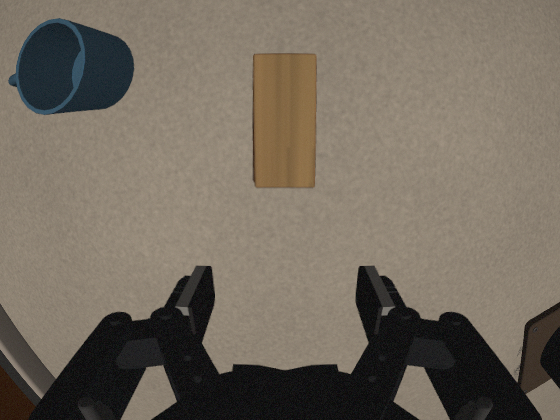

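```bash
python3 - <<'E'
from h import *
plan([0.5415,-.080,0.1],-.023-np.pi/2)
E
```

```text
tool-shift cm [  4.95  34.87 -29.35] turn -0.349 dist 45.8
```

>>> arm_command --increments '[[[0, 4.36, -3.67, 0], [0, 4.36, -3.67, 0], [0, 4.36, -3.67, 0], [0, 4.36, -3.67, 0], [0, 4.36, -3.67, 0], [0, 4.36, -3.67, 0], [0, 4.36, -3.67, 0], [0, 4.36, -3.67, 0], [2.5, 0, 0, -0.175], [2.4, 0, 0, -0.174], [0, 0, 0, 0], [0, 0, 0, 0]]]'

```text
time: 12.65
eef_pos: [0.5417, -0.0802, 0.1014]
tcp_rot: [0.707, -0.009, -0.707, -0.009]
contact_force: [0.4, 0.4, 0.7]
opening: 0.823
```

```bash
python3 - <<'E'
from h import *
print(pose()[0],yaw_of(pose()[1])+np.pi/2)
x=boardfit('w6',dict(cork=(.5415,-.080)),a0=-.02,box=(110,90))['cork']
plan([x[0],x[1],0.0035],x[2]-np.pi/2)
E
```

```text
[ 0.54166754 -0.08024344  0.10140509] -0.025101966536193565
cork [ 0.5407 -0.0776 -0.0273] 0.062
tool-shift cm [ 9.84 -0.26  0.15] turn 0.003 dist 9.8
```

View pics/w6f.png

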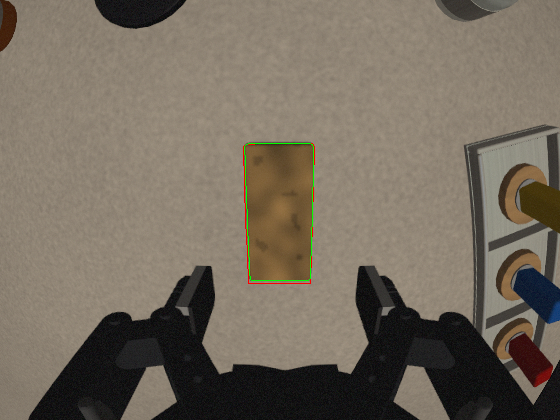

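>>> arm_command --increments '[[[4, -0.2, 0.15, 0], [3.5, 0, 0, 0], [1.5, 0, 0, 0], [0.8, 0, 0, 0], [0, 0, 0, 0]]]'

```text
time: 13.32
eef_pos: [0.5403, -0.0778, 0.0036]
tcp_rot: [0.707, -0.008, -0.707, -0.008]
contact_force: [-0.4, -0.2, -0.4]
opening: 0.82
```

>>> arm_command --increments '[[[0, 0, 0, 0], [0, 0, 0, 0], [0, 0, 0, 0], [0, 0, 0, 0]]]' --grip 3.5

```text
time: 13.82
eef_pos: [0.541, -0.0781, 0.0045]
tcp_rot: [0.708, -0.008, -0.706, -0.008]
contact_force: [-0.7, 0.6, 6.0]
opening: 0.567
```

```bash
python3 - <<'E'
from h import *
print(pose()[0],yaw_of(pose()[1])+np.pi/2)
plan([0.4602,.3256,0.1],-.376-np.pi/2)
E
```

```text
[ 0.54104884 -0.07808276  0.00449429] -0.022266154299509067
tool-shift cm [ -9.61 -40.17   8.95] turn 0.354 dist 42.3
```

>>> arm_command --increments '[[[-4.8, 0, 0, 0], [-4.8, 0, 0, 0], [0, -5.74, 1.28, 0], [0, -5.74, 1.28, 0], [0, -5.74, 1.28, 0], [0, -5.74, 1.28, 0], [0, -5.74, 1.28, 0], [0, -5.74, 1.28, 0], [0, -5.74, 1.28, 0], [0, 0, 0, 0.177], [0, 0, 0, 0.177], [0, 0, 0, 0], [0, 0, 0, 0]]]'

```text
time: 15.45
eef_pos: [0.4588, 0.3258, 0.0986]
tcp_rot: [-0.695, 0.132, 0.695, 0.131]
contact_force: [0.4, 0.8, -0.5]
opening: 0.573
```

```bash
python3 - <<'E'
from h import *
wp=pose();M=wp[1]
print(pose()[0],yaw_of(pose()[1])+np.pi/2)
cv2.imwrite('pics/w7.png',optics.read_camera('wrist'))
plan([0.4602,.3256,0.0365],-.376-np.pi/2)
a=-.376
print('far end top of stack', proj('wrist',np.array([.46+.055*np.cos(a),.3255+.055*np.sin(a),.032]),wp))
print('far end board', proj('wrist',wp[0]+M@np.array([-.012,0,-.055]),wp))
E
```

```text
[0.45876335 0.32579067 0.09858583] -0.3739503580401513
tool-shift cm [ 6.22 -0.04 -0.13] turn 0.001 dist 6.2
far end top of stack [146.68184389 282.10521849]
far end board [173.7152168  281.00006299]
```

View pics/w7.png

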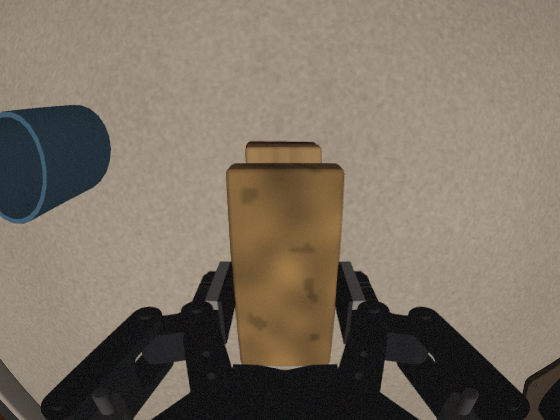

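>>> arm_command --increments '[[[3, 0, 0, 0], [2, 0, 0, 0], [0.8, 0, 0, 0], [0.4, 0, 0, 0], [0, 0, 0, 0]]]'

```text
time: 16.12
eef_pos: [0.4595, 0.3263, 0.0374]
tcp_rot: [0.695, -0.132, -0.694, -0.132]
contact_force: [0.2, 0.7, -0.5]
opening: 0.57
```

>>> arm_command --increments '[[[0.12, 0, 0, 0], [0, 0, 0, 0]]]'

```text
time: 16.38
eef_pos: [0.4597, 0.3264, 0.0366]
tcp_rot: [0.695, -0.132, -0.694, -0.133]
contact_force: [-0.2, -0.3, 0.8]
opening: 0.573
```

>>> arm_command --increments '[[[0, 0, 0, 0], [0, 0, 0, 0], [0, 0, 0, 0], [-3, 0, 0, 0], [-5, 0, 0, 0], [-5, 0, 0, 0], [0, 0, 5, 0], [0, 0, 2, 0], [0, 0, 0, 0], [0, 0, 0, 0]]]' --grip 7.0

```text
time: 17.62
eef_pos: [0.3943, 0.3515, 0.1651]
tcp_rot: [-0.695, 0.133, 0.695, 0.132]
contact_force: [0.4, -1.1, -0.1]
opening: 0.821
```

```bash
python3 - <<'E'
from h import *
print(pose()[0])
boardfit('w8',dict(cork=(.4604,.3263)),z0=.032,T=.016,a0=-.371,box=(120,90))
cv2.imwrite('pics/scene8.png',optics.read_camera('scene')[200:400,200:480].repeat(2,0).repeat(2,1))
E
```

```text
[0.39432075 0.35145597 0.16506223]
cork [ 0.46    0.324  -0.3865] 0.061
```

View pics/w8f.png

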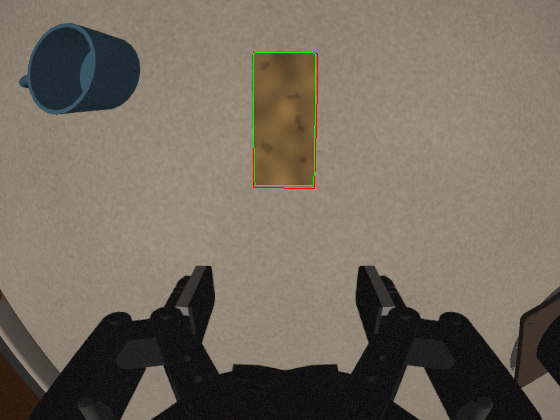

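View pics/scene8.png

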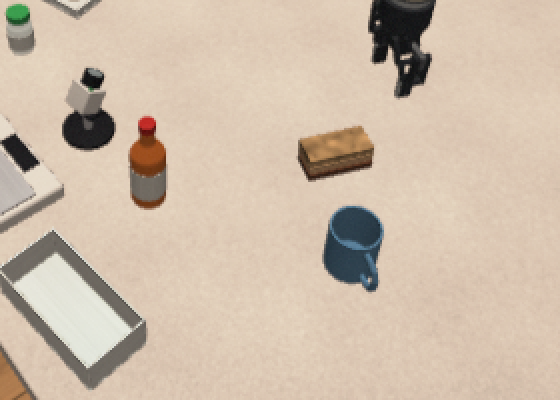

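```bash
python3 - <<'E'
from h import *
plan([0.56,.02,0.26],-np.pi/2)
E
```

```text
tool-shift cm [ -9.47  24.72 -27.57] turn -0.377 dist 38.2
```

>>> arm_command --increments '[[[-1.4, 3.53, -3.94, 0], [-1.4, 3.53, -3.94, 0], [-1.4, 3.53, -3.94, 0], [-1.4, 3.53, -3.94, 0], [-1.4, 3.53, -3.94, 0], [-1.4, 3.53, -3.94, 0], [-1.1, 3.53, -3.94, 0], [0, 0, 0, -0.185], [0, 0, 0, -0.185], [0, 0, 0, 0], [0, 0, 0, 0]]]'

```text
time: 19.1
eef_pos: [0.5597, 0.0203, 0.2603]
tcp_rot: [-0.707, 0.003, 0.707, 0.003]
contact_force: [0.0, -0.0, 0.4]
opening: 0.817
```

```bash
python3 - <<'E'
from h import *
wp=pose();print(pose()[0],yaw_of(wp[1]))
cv2.imwrite('pics/w9.png',optics.read_camera('wrist'));cv2.imwrite('pics/scene9.png',optics.read_camera('scene'));cv2.imwrite('pics/side9.png',optics.read_camera('side'))
for q in ["camera_stand","camera_head","lens"]:
  for n in ['wrist','scene','side']:
    print(q,n,[(np.round(l['at'],1),round(l['conf'],2)) for l in optics.place_of(n,q)[:2]])
E
```

```text
[0.55968293 0.02033267 0.26033177] -1.5799787299073922
camera_stand wrist [(array([ 28.9, 275. ]), 0.55)]
camera_stand scene [(array([264.2, 242.8]), 0.82)]
camera_stand side [(array([232.7, 318.4]), 0.95), (array([307.7, 248.8]), 0.38)]
camera_head wrist [(array([ 10.5, 278.3]), 0.85)]
camera_head scene [(array([247.5, 243.1]), 0.81), (array([185.2, 254.3]), 0.32)]
camera_head side []
lens wrist [(array([ 19.3, 280.2]), 0.69), (array([173.2,  11.4]), 0.15)]
lens scene [(array([238.2, 246.7]), 0.85), (array([279.3, 367. ]), 0.47)]
lens side [(array([204.1, 317. ]), 0.62), (array([206.4, 314. ]), 0.41)]
```

View pics/w9.png

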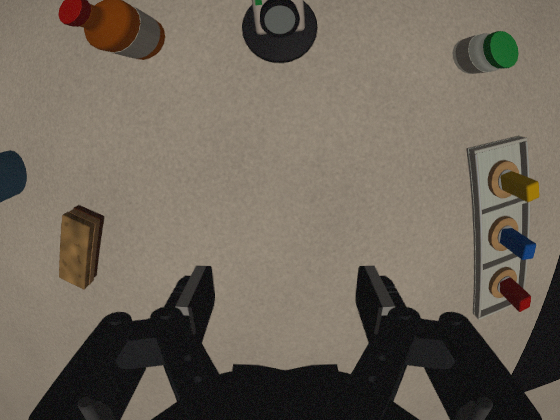

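>>> arm_command --increments '[[[0, 0, -5, 0], [0, 0, -5, 0], [0, 0, 0, 0], [0, 0, 0, 0]]]'

```text
time: 20.2
eef_pos: [0.6592, 0.0201, 0.2601]
tcp_rot: [-0.707, 0.002, 0.708, 0.002]
contact_force: [0.1, -0.2, -0.2]
opening: 0.819
```

```bash
python3 - <<'E'
from h import *
wp=pose();print(pose()[0],yaw_of(wp[1]))
cv2.imwrite('pics/w10.png',optics.read_camera('wrist'));
P={}
for q in ["camera_stand","camera_head","lens"]:
  L=optics.place_of('wrist',q);print(q,[(np.round(l['at'],1),round(l['conf'],2)) for l in L[:2]]);P[q]=L[0]['at'] if L else None
from h import *
c={'camera_stand':dict(scene=(264.2,242.8),side=(232.7,318.4)),'camera_head':dict(scene=(247.5,243.1)),'lens':dict(scene=(238.2,246.7),side=(204.1,317))}
for q in c:
  rr=[ray(n,a) for n,a in c[q].items()]
  if P[q] is not None: rr.append(ray('wrist',P[q],wp))
  p,e=tri(rr);print(q,p.round(4),round(e,4))
E
```

```text
[0.65920909 0.0200847  0.26012435] -1.5769188655943995
camera_stand [(array([105.4, 278.1]), 0.58), (array([288.1, 486.5]), 0.43)]
camera_head [(array([106.7, 280.3]), 0.68)]
lens [(array([133. , 280.1]), 0.93)]
camera_stand [0.7383 0.0259 0.0045] 0.0065
camera_head [0.7375 0.0235 0.0811] 0.0031
lens [0.7199 0.0249 0.1189] 0.004
```

View pics/w10.png

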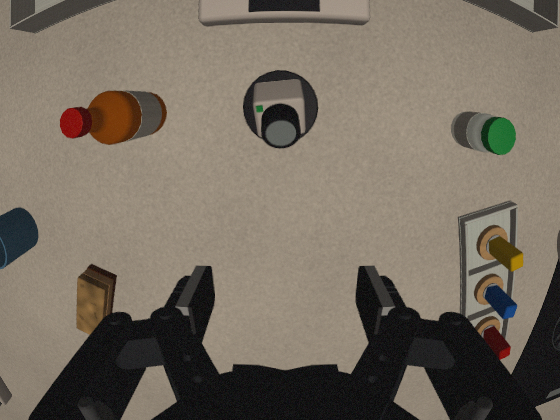

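```bash
python3 - <<'E'
from h import *
wp=pose()
im=cv2.imread('pics/w10.png')[60:160,230:330]; big=cv2.resize(im,None,fx=4,fy=4,interpolation=cv2.INTER_CUBIC)
outs=[]
for da in (-.15,0.,.15):
    o=big.copy(); ph=np.pi+da
    d=np.array([np.cos(ph)*.5,np.sin(ph)*.5,np.sqrt(3)/2]); x=-d; y=np.cross([0,0,1],x);y/=np.linalg.norm(y);z=np.cross(x,y)
    c=np.array([.7385,.0245,.085])
    def px(p): 
        r=proj('wrist',p,wp); return (int((r[1]-230)*4+2),int((r[0]-60)*4+2))
    C={(i,j,k):px(c+x*i*.0225+y*j*.023+z*k*.02) for i in(-1,1) for j in(-1,1) for k in(-1,1)}
    for a in C:
        for b in C:
            if sum(u!=v for u,v in zip(a,b))==1: cv2.line(o,C[a],C[b],(0,0,255),1)
    t=np.linspace(0,2*np.pi,40)
    for s in (.0225,.045):
        cv2.polylines(o,[np.array([px(c-x*s+.017*(np.cos(u)*y+np.sin(u)*z)) for u in t])],True,(255,0,255) if s>.03 else (255,255,0),1)
    cv2.polylines(o,[np.array([px(np.array([c[0]+.045*np.cos(u),c[1]+.045*np.sin(u),0])) for u in t])],True,(0,255,0),1)
    outs.append(o)
cv2.imwrite('pics/w10h.png',cv2.resize(np.hstack(outs),(798,266)))
cv2.imwrite('pics/w10h0.png',outs[1])
E
```

```text
(no output)
```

View pics/w10h.png

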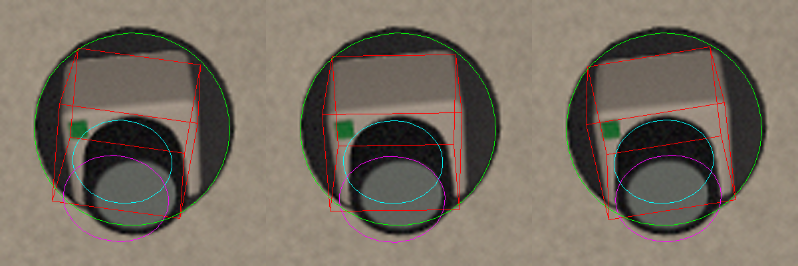

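View pics/w10h0.png

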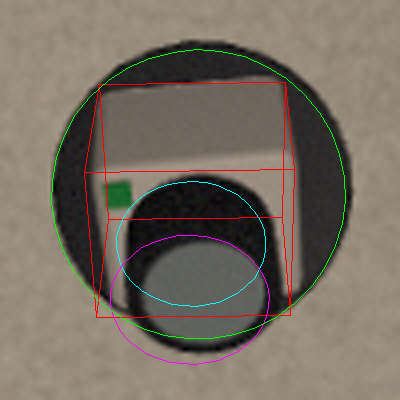

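```bash
python3 - <<'E'
from h import *
wp=pose()
from scipy.optimize import least_squares
obs=[((-1,-1,1),None)]
z=lambda u,v:np.array([60+(v-1.5)/4,230+(u-1.5)/4])
# model pts: rear-top edge corners; from da=0 model, which corners are the upper ones
def model(q):
    ph=np.pi+q[2]; d=np.array([np.cos(ph)*.5,np.sin(ph)*.5,np.sqrt(3)/2]);x=-d;y=np.cross([0,0,1],x);y/=np.linalg.norm(y);zz=np.cross(x,y)
    c=np.array([q[0],q[1],.085]);return c,x,y,zz
def res(q):
    c,x,y,zz=model(q)
    f=lambda i,j,k:proj('wrist',c+x*i*.0225+y*j*.023+zz*k*.02,wp)
    # all corners
    return np.r_[f(1,1,1)-z(*A),f(1,-1,1)-z(*B),f(-1,1,1)-z(*C),f(-1,-1,1)-z(*D),proj('wrist',c-.045*x,wp)-z(205,287),proj('wrist',(q[0],q[1],0),wp)-z(202,190)]
A,B,C,D=(100,95),(280,78),(95,167),(288,150)
q0=[.7385,.0245,0]
print(res(q0).round(1))
r=least_squares(res,q0);print(r.x,r.fun.round(1))
for i in(-1,1):
  for k in (-1,1):
    for j in(-1,1):
      c,x,y,zz=model(q0);p=proj('wrist',c+x*i*.0225+y*j*.023+zz*k*.02,wp);print(i,j,k,((p[1]-230)*4).round(),((p[0]-60)*4).round())
# side/scene check
for n,a in dict(scene=(238.2,246.7),side=(204.1,317)).items():
    c,x,y,zz=model(r.x);print(n,a,proj(n,c-.045*x).round(1))
c,x,y,zz=model(r.x);print('focus',c-.165*x,'lens',c-.045*x)
E
```

```text
[-2.6 -0.3  1.   1.3  1.1 -2.8  4.7  1.6  3.6 -3.9  1.  -1.1]
[0.74005091 0.02310184 0.08026445] [-2.2 -1.2 -2.2  0.3  1.5 -1.6  0.9  2.5  1.7 -0.2 -0.3  0.1]
-1 -1 -1 288.0 314.0
-1 1 -1 94.0 316.0
-1 -1 1 293.0 167.0
-1 1 1 82.0 170.0
1 -1 -1 280.0 216.0
1 1 -1 106.0 218.0
1 -1 1 284.0 81.0
1 1 1 97.0 83.0
scene (238.2, 246.7) [235.3 246.1]
side (204.1, 317) [204.1 315.8]
focus [0.65781652 0.01648713 0.22789419] lens [0.71762335 0.02129783 0.12397114]
```

```bash
python3 - <<'E'
from h import *
plan([0.39,-.335,0.28])
E
```

```text
tool-shift cm [-1.87 35.68 26.67] turn 0 dist 44.6
```

>>> arm_command --increments '[[[-0.3, 4.46, 3.33, 0], [-0.3, 4.46, 3.33, 0], [-0.3, 4.46, 3.33, 0], [-0.3, 4.46, 3.33, 0], [-0.3, 4.46, 3.33, 0], [-0.3, 4.46, 3.33, 0], [0, 4.46, 3.33, 0], [0, 4.46, 3.33, 0], [0, 0, 0, 0], [0, 0, 0, 0], [0, 0, 0, 0]]]'

```text
time: 21.78
eef_pos: [0.3917, -0.334, 0.2788]
tcp_rot: [0.707, -0.002, -0.707, -0.001]
contact_force: [-1.0, 0.7, -0.4]
opening: 0.819
```

```bash
python3 - <<'E'
from h import *
wp=pose();print(pose()[0],yaw_of(wp[1]))
cv2.imwrite('pics/w11.png',optics.read_camera('wrist'));
for q in ["stamp_red","stamp_red_top","stamp_blue","stamp_yellow","tray"]:
  L=optics.place_of('wrist',q)
  if L: print(q,np.round(L[0]['at'],1),round(L[0]['conf'],2),onz('wrist',L[0]['at'],.081 if 'top' in q else .005,wp).round(4))
E
```

```text
[ 0.39165033 -0.33396225  0.27881478] -1.575077007361806
stamp_red [177.3 291.2] 0.95 [ 0.381  -0.3443  0.005 ]
stamp_red_top [192.2 294.1] 0.87 [ 0.3814 -0.3459  0.081 ]
stamp_blue [108.7 271.3] 0.83 [ 0.4704 -0.3195  0.005 ]
stamp_yellow [ 42.  254.6] 0.84 [ 0.5574 -0.2992  0.005 ]
```

View pics/w11.png

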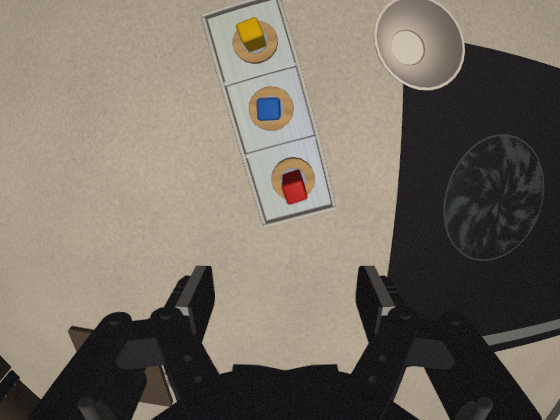

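```bash
python3 - <<'E'
from h import *
im=cv2.imread('pics/w11.png')[140:240,230:350]; cv2.imwrite('pics/w11z.png',cv2.resize(im,None,fx=5,fy=5,interpolation=cv2.INTER_CUBIC))
E
```

```text
(no output)
```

View pics/w11z.png

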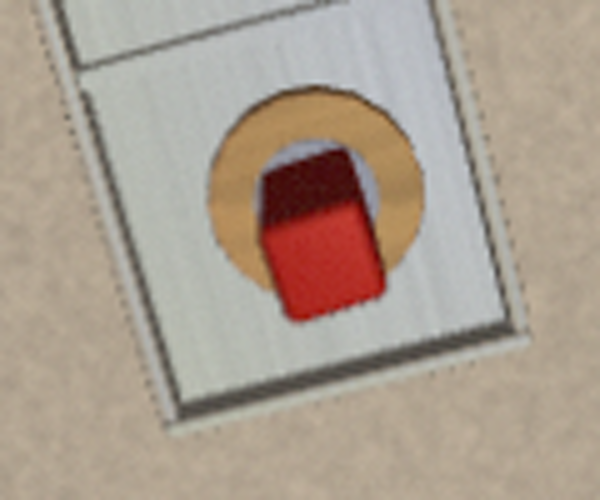

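```bash
python3 - <<'E'
from h import *
wp=pose()
f=lambda u,v,z:onz('wrist',(140+(v-2)/5,230+(u-2)/5),z,wp)[:2]
T=[f(*a,.081) for a in((262,228),(358,200),(386,294),(298,321))]
print(np.round(T,4),np.mean(T,0))
for a,b in((0,1),(3,2),(3,0),(2,1)):
    d=T[b]-T[a];print(np.hypot(*d).round(4),np.arctan2(d[1],d[0]).round(3))
print('outer bottom corners', f(172,430,.022),f(525,340,.022))
print('inner top', f(180,405,.022),f(510,318,.022))
print('cross wall left', f(80,68,.022),'left wall', f(60,0,.022))
d=f(525,340,.022)-f(172,430,.022);print(np.hypot(*d),np.arctan2(d[1],d[0]))
E
```

```text
[[ 0.3889 -0.3335]
 [ 0.395  -0.3541]
 [ 0.374  -0.3604]
 [ 0.368  -0.3412]] [ 0.38149016 -0.34733402]
0.0215 -1.284
0.0201 -1.265
0.0223 0.351
0.0219 0.29
outer bottom corners [ 0.31993237 -0.30886023] [ 0.34422853 -0.40096443]
inner top [ 0.32692263 -0.31115073] [ 0.3502189  -0.39678644]
cross wall left [ 0.41569312 -0.28827076] left wall [ 0.43281071 -0.28379934]
0.09525484930184899 -1.312881534753414
```

```bash
python3 - <<'E'
from h import *
plan([0.3812,-.346,0.12],-1.272)
E
```

```text
tool-shift cm [15.86  1.14  1.01] turn -0.304 dist 15.9
```

>>> arm_command --increments '[[[3, 1.1, 1.0, 0], [4.5, 0, 0, -0.152], [4.5, 0, 0, -0.152], [3.5, 0, 0, 0], [0, 0, 0, 0], [0, 0, 0, 0]]]' --grip 6.0

```text
time: 22.82
eef_pos: [0.3817, -0.3469, 0.1252]
tcp_rot: [0.7, 0.104, -0.699, 0.106]
contact_force: [0.2, -0.1, 0.3]
opening: 0.709
```

```bash
python3 - <<'E'
from h import *
wp=pose();print(pose()[0],yaw_of(wp[1]))
cv2.imwrite('pics/w12.png',optics.read_camera('wrist'));
for q in ["stamp_red_top"]:
  L=optics.place_of('wrist',q)
  if L: print(q,np.round(L[0]['at'],1),round(L[0]['conf'],2),onz('wrist',L[0]['at'],.081 if 'top' in q else .005,wp).round(4))
E
```

```text
[ 0.38166109 -0.34685923  0.12516173] -1.2728247768445209
stamp_red_top [238.3 280.4] 0.67 [ 0.3825 -0.3457  0.081 ]
```

View pics/w12.png

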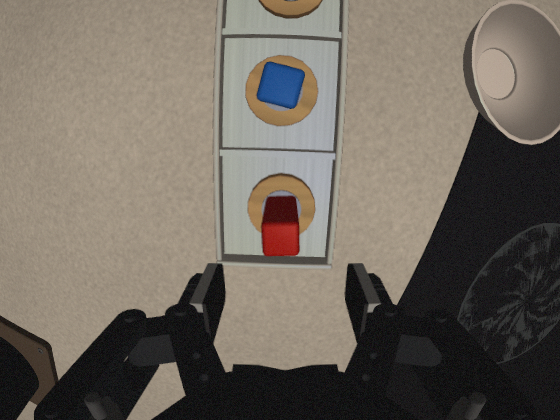

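>>> arm_command --increments '[[[4, -0.1, 0, 0], [3, 0, 0, 0], [1.5, 0, 0, 0], [0, 0, 0, 0], [0, 0, 0, 0]]]'

```text
time: 23.55
eef_pos: [0.3815, -0.3462, 0.0402]
tcp_rot: [0.7, 0.104, -0.699, 0.106]
contact_force: [0.9, 0.9, 0.5]
opening: 0.703
```

>>> arm_command --increments '[[[0, 0, 0, 0], [0, 0, 0, 0], [0, 0, 0, 0], [0, 0, 0, 0], [0, 0, 0, 0]]]' --grip 1.5 --grip_force 20

```text
time: 24.18
eef_pos: [0.3811, -0.3457, 0.0395]
tcp_rot: [0.7, 0.105, -0.699, 0.105]
contact_force: [-0.1, 1.0, 5.5]
opening: 0.278
```

```bash
python3 - <<'E'
from h import *
wp=pose();print(pose()[0],yaw_of(wp[1]))
cv2.imwrite('pics/w13.png',optics.read_camera('wrist'));
E
```

```text
[ 0.38108383 -0.34566017  0.03954901] -1.2729799906521526
```

View pics/w13.png

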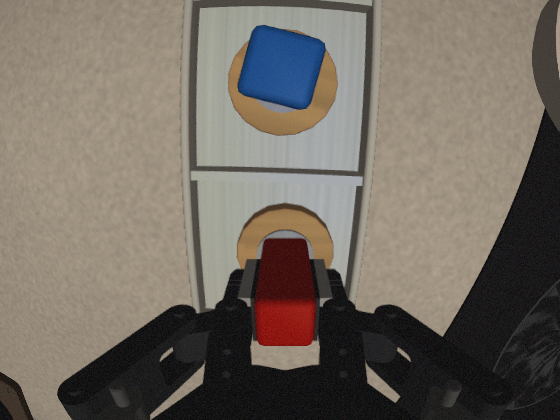

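>>> arm_command --increments '[[[-1.0, 0, 0, 0], [0, 0, 0, 0], [0, 0, 1.0, 0], [0, 0, 0.7, 0], [0, 0, 0.5, 0], [0, 0, 0.5, 0], [0, 0, 0.3, 0], [0, 0, 0, 0]]]'

```text
time: 25.22
eef_pos: [0.3536, -0.3542, 0.0499]
tcp_rot: [0.701, 0.104, -0.698, 0.104]
contact_force: [5.0, 3.2, 3.9]
opening: 0.276
```

```bash
python3 - <<'E'
from h import *
wp=pose();print(pose()[0],yaw_of(wp[1]),wp[2]['wrist_torque'])
cv2.imwrite('pics/w14.png',optics.read_camera('wrist'));
cv2.imwrite('pics/side14.png',cv2.resize(optics.read_camera('side')[240:360,130:330],None,fx=4,fy=4,interpolation=cv2.INTER_CUBIC));
E
```

```text
[ 0.35361171 -0.35423089  0.04992337] -1.275499439879159 [ 0.68500288 -1.01048283 -0.08127105]
```

View pics/w14.png

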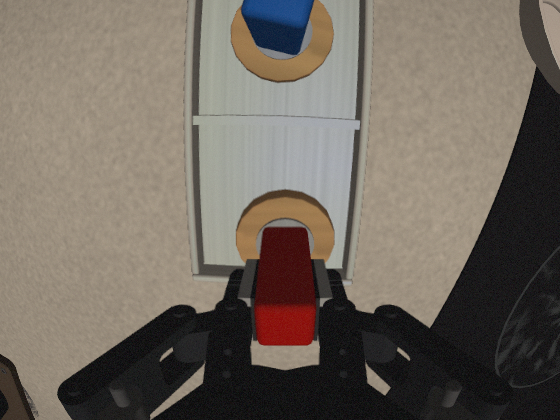

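View pics/side14.png

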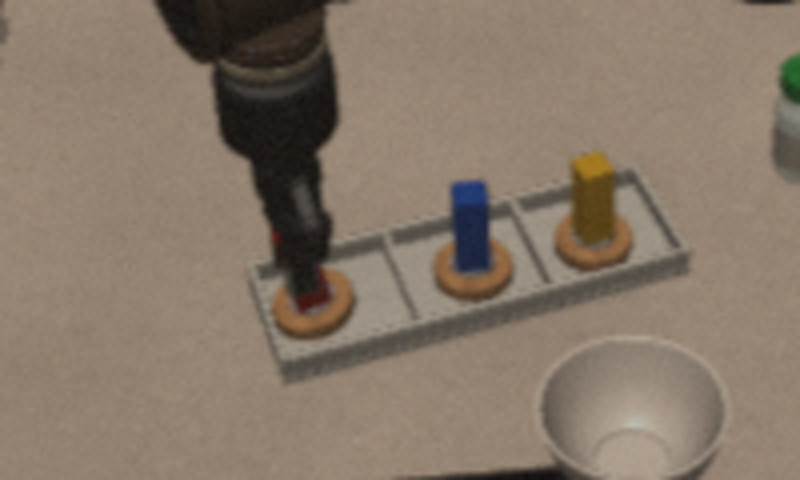

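>>> arm_command --increments '[[[0, 0, 0.5, 0], [0, 0, 0.5, 0], [0, 0, 0.5, 0], [0, 0, 0.2, 0], [0, 0, 0, 0]]]'

```text
time: 25.95
eef_pos: [0.3374, -0.3598, 0.0506]
tcp_rot: [0.701, 0.103, -0.698, 0.105]
contact_force: [5.2, 4.4, 7.1]
opening: 0.273
```

```bash
python3 - <<'E'
from h import *
wp=pose();print(pose()[0],yaw_of(wp[1]),wp[2]['wrist_torque'])
cv2.imwrite('pics/w15.png',optics.read_camera('wrist'));
E
```

```text
[ 0.33739482 -0.35979185  0.05055624] -1.2750327206467682 [ 0.6713125  -0.8463455  -0.01722264]
```

View pics/w15.png

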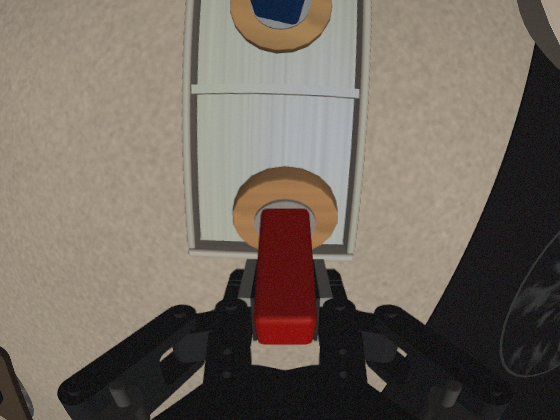

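```bash
cat > tilt.py <<'E'
from h import *
from scipy.optimize import least_squares
I=(np.zeros(3),np.eye(3))
def rows(q):
    o=np.array([q[0],0,q[1]]);t=q[2];a=np.array([-np.cos(t),0,np.sin(t)]);n=np.array([-np.sin(t),0,-np.cos(t)])
    p=lambda h,r,y=0:proj('wrist',o+h*a+r*n+np.array([0,y,0]),I)
    return np.array([p(.012,.012)[0],p(.076,.012)[0],p(.076,-.012)[0],min(p(.012,.028)[0],p(0,.028)[0]),p(.012,0,.028)[1]-p(.012,0,-.028)[1]])
def solve(obs,mask=slice(None)):
    r=least_squares(lambda q:((rows(q)-obs))[mask],[.04,-.0,.3],x_scale=[.01,.01,.1]);return r.x,r.fun
if __name__=='__main__':
    import sys
    obs=np.array(eval(sys.argv[1]),float);x,f=solve(obs);print('o',x[:2].round(4),'tilt deg',np.degrees(x[2]).round(1),f.round(1))
    t=x[2];print('grasp-h', )
E
python3 tilt.py "[240,320,346,206,96]"; python3 tilt.py "[210,318,343,168,104]"; python3 - <<'E'
import cv2
im=cv2.imread('pics/w15.png')[150:360,210:360]; cv2.imwrite('pics/w15z.png',cv2.resize(im,None,fx=2.8,fy=2.8,interpolation=cv2.INTER_CUBIC))
E
```

```text
o [0.049  0.0049] tilt deg 9.4 [-1.7 -2.3  4.9 -0.9 -5.1]
grasp-h
o [ 0.0332 -0.0232] tilt deg 22.8 [-2.  -0.2  1.2  1.1 -1.1]
grasp-h
```

View pics/w15z.png

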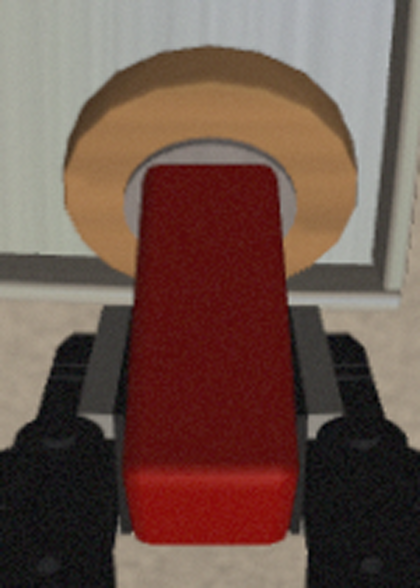

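>>> arm_command --increments '[[[0, 0, 0.4, 0], [0, 0, 0.3, 0], [0, 0, 0, 0]]]'

```text
time: 26.38
eef_pos: [0.3302, -0.3619, 0.05]
tcp_rot: [0.7, 0.104, -0.698, 0.105]
contact_force: [4.0, 2.1, 5.9]
opening: 0.276
```

```bash
python3 - <<'E'
from h import *
wp=pose();print(pose()[0],yaw_of(wp[1]),wp[2]['wrist_torque'])
im=optics.read_camera('wrist');cv2.imwrite('pics/w16.png',im)
cv2.imwrite('pics/w16z.png',cv2.resize(im[150:360,210:360],None,fx=2.8,fy=2.8,interpolation=cv2.INTER_CUBIC))
E
```

```text
[ 0.33019133 -0.36191435  0.04997352] -1.2743797375538102 [ 0.40075692 -0.956907   -0.01404456]
```

View pics/w16z.png

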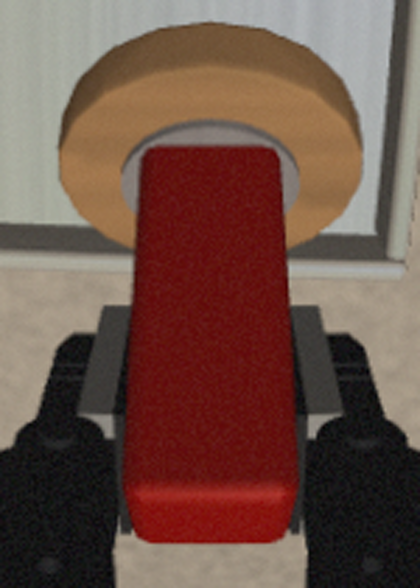

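```bash
python3 tilt.py "[209,318,344,166,104]";python3 tilt.py "[201.8,324,343.6,157.9,109]"
```

```text
o [ 0.0318 -0.0242] tilt deg 22.9 [-2.1 -0.   0.6  1.6 -0.1]
grasp-h
o [ 0.0266 -0.0314] tilt deg 29.0 [-1.9 -0.   1.1  0.9 -1.2]
grasp-h
```

>>> arm_command --increments '[[[0, 0, 0, 0], [0, 0, 0, 0], [0, 0, -0.4, 0], [-1.5, 0, 0, 0], [-3, 0, 0, 0], [-4, 0, 0, 0], [-5, 0, 0, 0], [-5, 0, 0, 0], [-2, 0, 0, 0], [0, 0, 0, 0], [0, 0, 0, 0]]]' --grip 1.0 --grip_force 70

```text
time: 27.8
eef_pos: [0.332, -0.359, 0.252]
tcp_rot: [-0.699, -0.106, 0.7, -0.104]
contact_force: [-0.7, 1.0, -1.8]
opening: 0.272
```

```bash
python3 - <<'E'
from h import *
wp=pose();print(pose()[0],yaw_of(wp[1]),wp[2]['wrist_torque'])
im=optics.read_camera('wrist');cv2.imwrite('pics/w17.png',im)
cv2.imwrite('pics/w17z.png',cv2.resize(im[150:360,210:360],None,fx=2.8,fy=2.8,interpolation=cv2.INTER_CUBIC))
E
```

```text
[ 0.33203065 -0.35896885  0.25199713] -1.2731144707326418 [ 0.02539092  0.01967101 -0.03411467]
```

View pics/w17z.png

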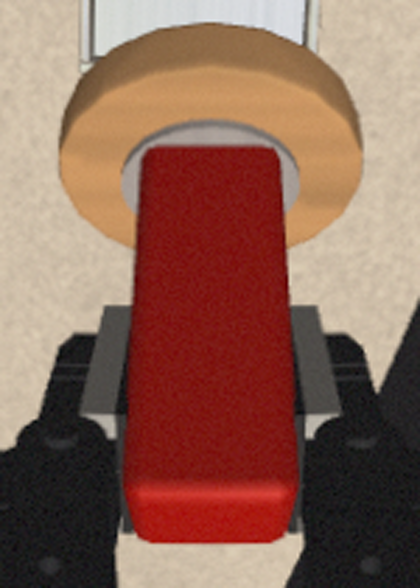

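View pics/w17.png

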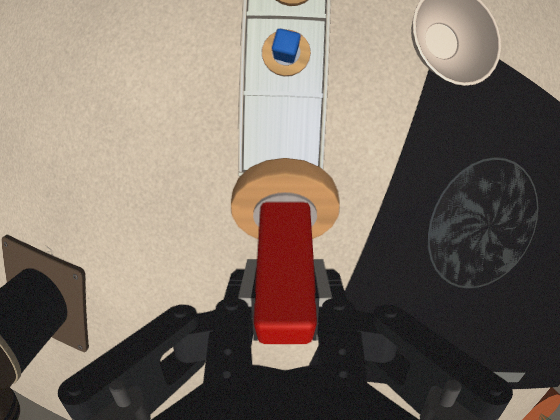

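```bash
python3 - <<'E'
from h import *
plan([0.628,.015,.2548],-1.49)
E
```

```text
tool-shift cm [ -0.28 -27.06 -39.26] turn 0.217 dist 47.7
```

>>> arm_command --increments '[[[-0.2, -2.7, -3.93, 0], [0, -2.7, -3.93, 0], [0, -2.7, -3.93, 0], [0, -2.7, -3.93, 0], [0, -2.7, -3.93, 0], [0, -2.7, -3.93, 0], [0, -2.7, -3.93, 0], [0, -2.7, -3.93, 0], [0, -2.7, -3.93, 0], [0, -2.7, -3.93, 0], [0, 0, 0, 0.11], [0, 0, 0, 0.107], [0, 0, 0, 0], [0, 0, 0, 0]]]'

```text
time: 29.6
eef_pos: [0.6288, 0.0135, 0.2543]
tcp_rot: [-0.706, -0.029, 0.707, -0.029]
contact_force: [-0.6, -1.5, -1.1]
opening: 0.271
```

```bash
python3 - <<'E'
from h import *
wp=pose();print(pose()[0],yaw_of(wp[1]),wp[2]['wrist_torque'])
plan([0.628,.015,.2548],-1.49)
im=optics.read_camera('wrist');cv2.imwrite('pics/w18.png',im)
for n in('scene','side'):
    im=optics.read_camera(n);cv2.imwrite(f'pics/{n}18.png',im)
    for q in ("stamp_red","stamp_red_top","lens"): print(n,q,[(np.round(l['at'],1),round(l['conf'],2)) for l in optics.place_of(n,q)[:1]])
    print('focus px',proj(n,(.658,.0175,.228)).round(1))
r={};
E
```

```text
[0.62875979 0.01353828 0.25434202] -1.488722494173286 [-0.01394362  0.02746843  0.01072258]
tool-shift cm [-0.05 -0.15  0.06] turn 0.001 dist 0.2
scene stamp_red [(array([246.2, 240.8]), 0.62)]
scene stamp_red_top [(array([184.4, 254.2]), 0.57)]
scene lens [(array([234.8, 248.3]), 0.89)]
focus px [202.9 259.4]
side stamp_red [(array([178.8, 299.6]), 0.66)]
side stamp_red_top [(array([159.2, 291.3]), 0.46)]
side lens [(array([203. , 313.6]), 0.65)]
focus px [177.6 298.5]
```

View pics/w18.png

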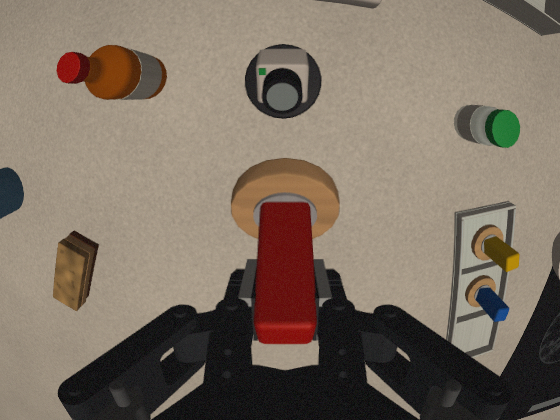

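View pics/side18.png

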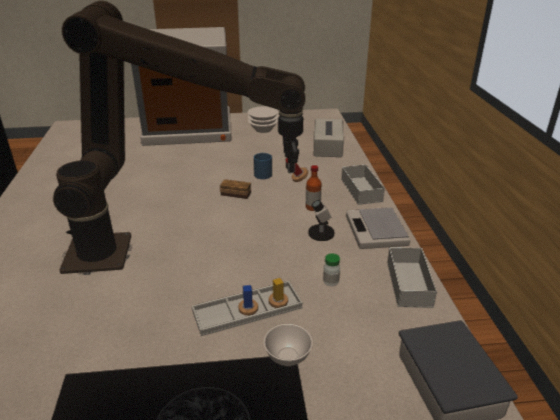

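View pics/scene18.png

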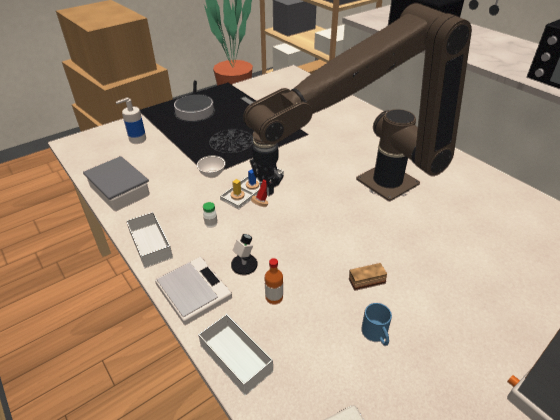

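>>> arm_command --increments '[[[0, 0, 0, 0], [0, 0, 0, 0], [0, 0, 0, 0], [0, 0, 0, 0]]]'

```text
time: 30.55
eef_pos: [0.6293, 0.0136, 0.2556]
tcp_rot: [0.707, 0.029, -0.707, 0.029]
contact_force: [0.2, -1.5, -1.4]
opening: 0.273
```

```bash
python3 tilt.py "[202,324,343.6,158.5,108.5]"; python3 - <<'E'
from h import *
p,M,s=pose();print(p,s['dq'].round(3),s['opening'],s['contact_force'])
print('face est',p+M@np.array([.0268,0,-.0305]))
print(ctrl.sign_off())
E
```

```text
o [ 0.027  -0.0315] tilt deg 29.0 [-1.7 -0.   1.   0.8 -1.1]
grasp-h
[0.62929712 0.01364921 0.25562678] [ 0.002  0.001  0.002 -0.     0.001  0.001] 0.27324135263717625 [ 0.17118168 -1.49360749 -1.39322742]
face est [0.65969774 0.01611208 0.22882703]
the job is handed in; nothing more can be done
None
```

I piled the pale board and then the cork board squarely on the dark board and let go of both. I then took the red stamp out of the tray and handed the job in at about 30.6 s, with the gripper holding the stamp in front of the camera at 70 N. The sign-off gave no verdict.

The moves allow no tilting of the tool. I got the 30° lean by gripping the handle lightly (20 N) and pushing the disc against the tray's end wall until the stamp swivelled in the pads. Then I tightened the grip and lifted it out.

Last checks:
- **Board pile:** the cork board on top measured about 2 mm and 0.02 rad off the dark board's measured pose, taken just after it was released.
- **Stamp position:** the face is estimated at (0.660, 0.016, 0.229). The focus I worked out is (0.658, 0.0175, 0.228), so it is about 2 mm away. The stamp leans 29° against the wanted 30°, and the arm is at rest.
- **Camera alignment:** in the wrist picture the camera head sits square and centred on the stamp. In the side picture the disc is within about 2 pixels of the expected focus point.
- **Other stamps and bystanders:** in the final pictures they stand where they were at the start, by eye rather than by measurement.

Checks that disagreed:
- **Scene camera:** the detector put the red stamp on the camera head and its top on the blue stamp. I discounted this because the picture shows the disc at the right place.
- **Camera position:** the lens estimates from different views differed by about 3 to 4 mm, and the camera's turn (about 0.08 rad) was read by hand from one picture.

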